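Ready the bench balance: switch on, settle the pan, zero

TASK

Get the small bench balance ready to weigh, touching it only lightly with the fingertips: switch it on by pressing the far half of its rocker switch, then press the middle of the empty pan straight down to settle it and let it come back up, and last tap the wide bar key to zero the reading and let go. Nothing is to be gripped or lifted: the pan stays on its seat, and the two small round keys and the samples beside the balance are left alone.

Things in the scene. Friction and masses are not known exactly. Their poses are not given: they have to be found in the camera images.
- balance: compact balance, 200 (x) x 150 (y) x 73 mm high, fixed, cream on a grey base. Origin: centre of underside; x to its rear (yaw at most 0.35 rad from the robot's x), y to its left, z up. The front 70 mm is a dark panel rising rearward at 0.2 rad (z 0.038 at x -0.095, 0.050 at x -0.036); across it from the left: rocker switch, two round keys, bar key. Housing top behind it: z 0.058
- rocker (a joint): black rocker switch, 31 (x) x 18.5 (y) mm, centre at balance x -0.069, y +0.0515; cross axis 4.5 mm above the panel. 0 = off: far half (with a short white line) raised 17 degrees, near half parallel to the panel. 0.3 rad = on: far half parallel to the panel, near half raised. Stays where left; about 2 N on the end of the raised half tips it
- rocker_far (a point): point on the top of the rocker's far half, 10.5 mm behind the rocker's axis; moves with the rocker (drops about 3 mm when switched on)
- bar_key (a joint): wide bar key (zero), grey, 16 (x) x 34 (y) mm, 6 mm proud of the panel at balance x -0.078, y -0.046. 0 = up, 0.003 m = fully pressed, square to the panel; springs back; 1.3 N at first, 3.4 N fully down. A tap should go down at least 2 mm
- bar_key_top (a point): centre of the bar key's top face; moves with the key
- round_key_left (a joint): left small round key, 14 mm diameter, 6 mm proud, 3 mm travel, at balance x = -0.078, y = +0.018; do not press
- round_key_right (a joint): right small round key, same size, at balance x = -0.078, y = -0.009; do not press
- pan: round steel pan, 100 mm diameter, 180 g, loose: its skirt only drops over a sprung support of 64 mm diameter, so a push outside that circle tips it. Origin: on its axis at the skirt's lower end, at balance (0.042, 0, 0.064) when seated; z up; top face 9 mm above. Pressed in the middle it sinks level up to 4 mm to a stop (0.7 N at first, 5.5 N at the stop) and springs back
- pan_top (a point): centre of the pan's top face; moves with the pan
- crucible_1: bystander: white lidded crucible, 44 mm diameter, 48 mm high, origin at centre of underside
- petri_1: bystander: shallow petri dish, 62 mm diameter, 16 mm high, origin at centre of underside
- vial_a: bystander: capped sample vial, 23 mm diameter, 59 mm high, origin at centre of underside
- beaker_s: bystander: small beaker, 45 mm diameter, 58 mm high, origin at centre of underside
Things that resemble listed ones, but are neither listed nor needed, are in the scene too. Several things have the shape of the pan; the one meant has the colours described above.

How it is judged (in metres and radians):
On the way, in this order (a step that is already met when the one before it is completed fails the run):
1. the rocker switch is pressed to on (value of joint rocker above 0.24 rad), for 0.1 s.
2. the pan is pressed down level by the fingers, at least 1.5 mm (z of pan in the frame of balance below 0.0625 m and contact force between the fingers and pan above 0.5 N and angle between pan's own z axis and vertical below 0.05 rad), for 0.1 s.
3. the pan has been let come back up (z of pan in the frame of balance above 0.0633 m and contact force between the fingers and pan below 0.05 N), for 0.1 s.
4. the bar key is tapped down at least 2 mm while nothing presses the pan (value of joint bar_key above 0.002 m and contact force between the fingers and pan below 0.05 N), for 0.05 s.
At the end, for the whole second after the job is handed in: the rocker is on (past 0.24 of 0.30 rad), the bar key is up again (within 0.6 mm), and the pan is back up, level and at rest on its seat (within 4 mm sideways, 1 mm in height) (value of joint rocker above 0.24 rad and value of joint bar_key below 0.0006 m and z of pan in the frame of balance between 0.0633 and 0.0652 m and angle between pan's own z axis and vertical below 0.03 rad and x of pan in the frame of balance between 0.038 and 0.046 m and y of pan in the frame of balance between -0.004 and 0.004 m and linear speed of pan below 0.01 m/s); the robot touches nothing.
It fails at once if the pan or the bar key is pressed while the balance is still off (value of joint rocker below 0.15 rad and (contact force between the fingers and pan above 0.5 N or value of joint bar_key above 0.0015 m)).
It fails at once if a round key is pressed (value of joint any of round_key_left, round_key_right above 0.0015 m).
It fails at once if the balance or its pan is pressed harder than 20 N (contact force between any of the fingers, the arm and balance above 20 N or contact force between any of the fingers, the arm and pan above 20 N).
It fails at once if the pan is tipped (7 degrees) or lifted (4 mm) from its seat (angle between pan's own z axis and vertical above 0.12 rad or z of pan in the frame of balance above 0.068 m).
It fails at once if a sample beside the balance is moved by more than 15 mm, lifted or tipped (distance of any of crucible_1, petri_1, vial_a, beaker_s from where it was at the start of the episode above 0.015 m or angle between any of crucible_1, petri_1, vial_a, beaker_s's own z axis and vertical above 0.25 rad).
It also fails if it takes over 51 s, if anything falls off the work surface, if the arm or the gripper's body presses on something with over 40 N, if the wrist force passes 120 N, or if a joint passes its speed limit or range.

ROBOT

A 6-joint arm with a two-finger parallel gripper is mounted at the origin on a cart in front of the work surface, level with it; the furniture and walls round the work are solid. World frame = base frame: x ahead of the robot, y to its left, z up, the work surface at z = 0. Lengths are in mm, angles in rad, forces in N, time in s.
With the tool pointing down it reaches from about 300 to 775 mm from the base axis. Payload 14.6 kg.
Tool frame: the origin (TCP) lies on the centre line of the jaws, within the pads' length; the fingertips stand 8 mm ahead of it and the grasp point (between the pads) lies 11 mm behind it; z points along the fingers, y is the line along which they close (so a half turn about z gives the same grasp; the last joint's range is limited). The gripper opens to 94 mm and grips with 3 to 60 N. Pads are 16 mm wide; open, the fingers measure 119 mm over their backs; the gripper's body (75 mm by 177 mm) begins 78 mm behind the grasp point.
Start: joints at [1.267, 0.3, 1.521, -0, 1.321, -0.067], TCP at [129.024, 534.642, 213.446] pointing down, gripper open.
Joint ranges: [-3.03, 3.03], [-0.79, 2.21], [0.23, 2.52], [-1.04, 4.18], [0, 3.07], [-2.55, 2.55]. Speed limits (rad/s): [2.22, 2.22, 2.57, 3.14, 3.14, 3.14].

INTERFACE

Orientations are given as [roll, pitch, yaw] about the fixed x, y, z axes, in that order (R = Rz(yaw) Ry(pitch) Rx(roll)).
In Python, from cell import manip gives the robot as it stands.
- The arm moves only by the tool jog_arm, never from a script. Its argument "rows" is one flat list of numbers, 7 for each row, row after row: the shift along the world's x, y, z in cm, then the turn, a rotation vector about the world's x, y, z in rad, then the closure, from 0 (fully open) to 1 (shut). In form: [dx, dy, dz, rx, ry, rz, fingers, dx, dy, dz, rx, ry, rz, fingers, ...]. A call has 1 to 20 rows; each row shifts and turns the commanded pose from where the row before left it; what a row does not reach is not made up. A row lasts 1/12 s, in which the tool goes at most 41.7 mm and 7.16 degrees, less where a joint would pass 70% of its speed; a pose out of reach is approached as far as the arm can. A call with a gripper value outside its range is refused whole. The fingers move at their own pace and stop on an object; "newtons" is the grip in N (left out, the last holds). Time passes only in rows, so rows that do not move let the fingers close. It gives the time, the measured TCP pose, the force, the opening and the grip force at its end, in the units of the state.
- manip.read_state(): the state, without advancing time (a new reading comes with each control period).
- manip.camera(name): name is "scene" or "side" or "wrist"; returns (picture, depth): 420x560x3 uint8, blue, green, red; 420x560 float32, mm along the optical axis (not along the pixel's ray), 0 where there is no reading.
- manip.camera_model(name): a dict with "K" (3x3 intrinsics, pixels), "R" (3x3) and "t" (3): a world point X has camera coordinates R X + t. Camera axes: x right, y down, z forward; pixel columns grow to the right and rows downward; lengths in mm; the calibration is good to about 2 mm. The wrist camera is an equidistant fisheye: a pixel r from the principal point sees the ray r / f radians off the axis. A picture is of the moment at which its call begins: read the wrist's pose just before it. camera_model takes no time and is no camera call; for the wrist camera it gives the pose at the moment of the call.
- manip.sign_off(): hands the job in; it is judged then, once.
The state is a dict: "clock": time; "joints": joint angles; "qd": joint speeds; "effort": joint torques, N m; "eef_pos": TCP position; "eef_rot": TCP orientation; "wrist_force": force on the tool from outside, world axes, zero at the start; "moment": the same for the moment, N m; "finger_gap": finger opening in mm; "finger_force": force on a finger pad.
Only numpy, scipy, OpenCV 4.12 (cv2) and the standard library are available. Lean on these libraries where they do the work, as an engineer would, in place of code of your own. Each camera call takes 0.05 s, during which the arm holds its last target. There are 200 camera calls.

## Working session

There is one attempt and no reset: what is moved stays moved. The work goes in short steps, Python scripts to look and compute and a tool call to move; the robot and the scene stay as the last step left them, time stands still between calls to the robot, and variables do not carry over. Pictures are saved under pics/ and viewed, at most 10 in all, crops included, and the job is handed in when it is done.

Besides the shell and the picture viewer there is one more tool, called after "Emit:" by a JSON object that holds its "op" and its "data", one argument or row to a line. jog_arm: Moves the arm, as the interface text tells. Its arguments: {"type":"object","properties":{"rows":{"type":"array"},"newtons":{"type":"number"}},"required":["rows"]}

```bash
mkdir -p pics; python3 - <<'E'
from cell import manip
import cv2,numpy as np
print(manip.read_state())
for n in ("scene","side"):
    p,d=manip.camera(n); cv2.imwrite(f"pics/{n}0.png",p); np.savez(f"pics/{n}0.npz",p=p,d=d,**manip.camera_model(n))
    m=manip.camera_model(n); print(n,m["K"].tolist(),(-m["R"].T@m["t"]).tolist())
E
```

```text
{'clock': 0.0, 'joints': array([ 1.26740811e+00,  3.00444546e-01,  1.52159357e+00,  2.26449345e-05,
        1.32075076e+00, -6.66106700e-02]), 'qd': array([ 6.24625712e-04, -6.33164319e-05,  2.81468019e-04,  1.29104635e-03,
        1.29381860e-03,  7.97011311e-04]), 'effort': array([ 1.16140742e-03, -5.31801081e+01, -3.52733409e+01,  7.09695392e-02,
        2.44496902e-02, -8.05746731e-05]), 'eef_pos': array([128.93578569, 534.39376118, 212.89562343]), 'eef_rot': array([-3.14040054e+00, -1.01507611e-04,  2.90480943e+00]), 'wrist_force': array([ 0.39690882, -1.43404384,  0.11754443]), 'moment': array([-0.00184955,  0.03820492,  0.01881047]), 'finger_force': 0.0, 'finger_gap': 94.1061805020744}
scene [[440.6630307101646, 0.0, 294.35007187292985], [0.0, 440.6630307101646, 208.76737565631643], [0.0, 0.0, 1.0]] [173.22577097979666, -513.3642739117167, 516.891368562698]
side [[409.5358140210905, 0.0, 279.325163263671], [0.0, 409.5358140210905, 201.66188360602328], [0.0, 0.0, 1.0]] [171.3684995343075, -587.6476654746743, 419.4269556803103]
```

View pics/scene0.png

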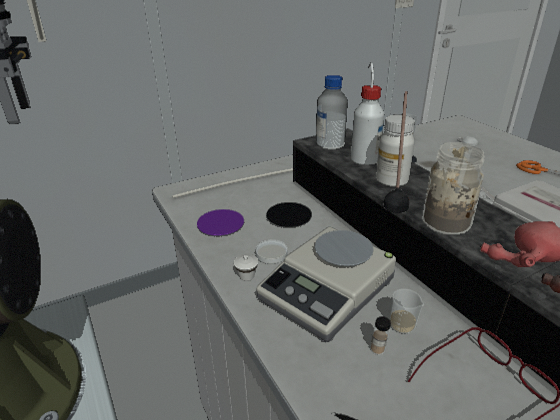

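View pics/side0.png

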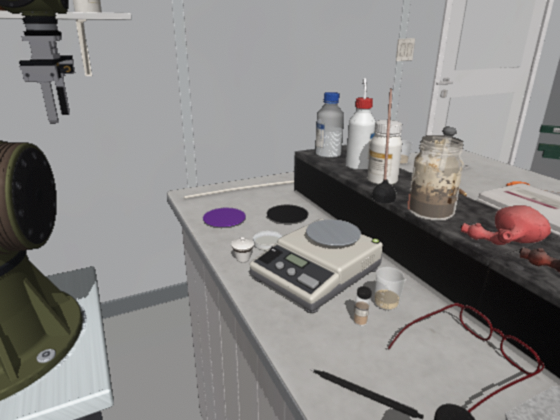

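The scene view shows these pan-like things:
- grey steel disc on the balance, scene (343,248) and side (333,233)
- purple disc, scene (220,222)
- black disc, scene (289,214)

I choose the grey one on the balance. The rocker is at about scene (280,272), and the bar key is near (320,311). I'll check both in one crop and measure.

```bash
cat > h.py <<'E'
import numpy as np,cv2
def load(n):
    z=np.load(f"pics/{n}.npz"); return z
def ray(z,u,v):
    K,R,t=z["K"],z["R"],z["t"]; d=R.T@np.linalg.inv(K)@np.array([u,v,1.]); return -R.T@t,d
def plane(z,u,v,h):
    c,d=ray(z,u,v); return c+d*(h-c[2])/d[2]
def tri(rays):
    A=np.zeros((3,3));b=np.zeros(3)
    for c,d in rays:
        d=d/np.linalg.norm(d);P=np.eye(3)-np.outer(d,d);A+=P;b+=P@c
    X=np.linalg.solve(A,b); return X,[float(np.linalg.norm(np.cross(X-c,d/np.linalg.norm(d)))) for c,d in rays]
E
python3 - <<'E'
from h import *
s=load("scene0");e=load("side0")
a=cv2.resize(s["p"][225:345,250:400],None,fx=5,fy=5,interpolation=cv2.INTER_CUBIC)
cv2.imwrite("pics/crop1.png",a)
R=[]
for z,(u,v) in ((s,(343,248)),(e,(333,233))):
    p=z["p"];print(p[v,u],z["d"][v,u])
    m=(np.abs(p.astype(int)-p[v,u].astype(int)).max(2)<14).astype(np.uint8)
    n,l,st,c=cv2.connectedComponentsWithStats(m,connectivity=4); k=l[v,u];print(st[k])
    cs=cv2.findContours((l==k).astype(np.uint8),0,1)[0]; h=cv2.convexHull(max(cs,key=len)); el=cv2.fitEllipse(h);print(el)
    q=np.array([plane(z,x+0.,y+0.,73) for x,y in h[:,0]]); ce=cv2.minEnclosingCircle(q[:,:2].astype(np.float32));print("circle z73",ce)
    R.append(ray(z,*el[0]))
print(tri(R))
E
```

```text
[111 109 103] 744.0558
[ 315  229   58   37 1590]
((343.9247741699219, 247.3419952392578), (35.26813507080078, 58.1953125), 95.63906860351562)
circle z73 ((556.8336181640625, -33.81694793701172), 52.556175231933594)
[139 136 133] 738.47
[ 306  218   55   27 1061]
((332.98529052734375, 231.71434020996094), (26.256929397583008, 53.99216842651367), 96.97444915771484)
circle z73 ((555.2537231445312, -31.816722869873047), 53.146751403808594)
(array([548.49130643, -41.61280447,  77.16281472]), [1.1163635988785487, 1.1163635988786906])
```

View pics/crop1.png

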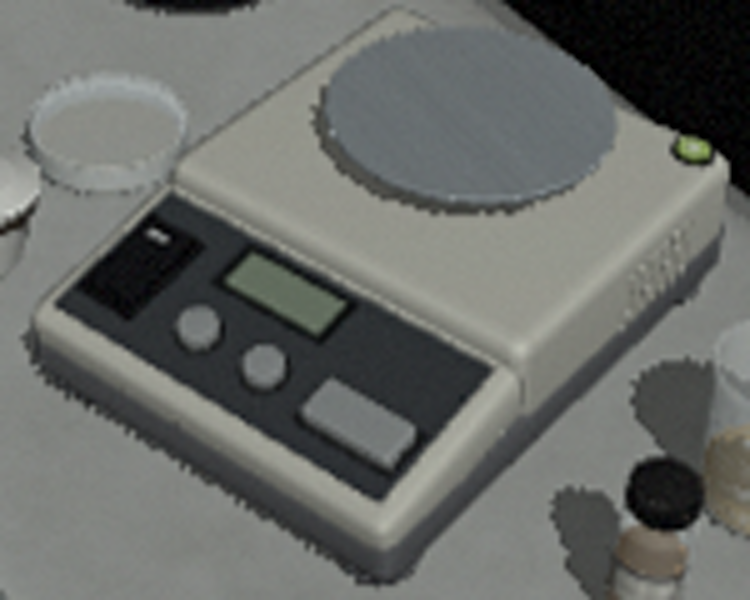

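The crop confirms the choice: the steel disc sits on the cream balance. In crop pixels, the white line on the rocker's far half is at (158,236), the round keys at (199,327) and (265,366), and the bar key at (360,420). Next I'll get a rough pose for the balance, then move over it for a wrist view.

```bash
python3 - <<'E'
from h import *
from cell import manip
s=load("scene0")
P=lambda x,y:(250+x/5-.4,225+y/5-.4)
L=plane(s,*P(199,327),47);Rr=plane(s,*P(265,366),47);B=plane(s,*P(360,420),47.5);W=plane(s,*P(158,236),54)
print(L,Rr,B,W); d=L-B; print("yaw",np.arctan2(-d[0],d[1]),np.linalg.norm(d))
m=manip.camera_model("wrist");st=manip.read_state();
from scipy.spatial.transform import Rotation as Ro
T=Ro.from_euler("xyz",st["eef_rot"]).as_matrix(); c=-m["R"].T@m["t"]
print("cam in tool",T.T@(c-st["eef_pos"]),"axis",T.T@m["R"][2],m["K"].tolist())
d=s["d"]; K=s["K"]
for u,v in ((300,150),(330,150),(440,230),(310,185),(400,190)):
    z=d[v,u]; X=s["R"].T@(np.linalg.inv(K)@[u,v,1]*z-s["t"]);print(u,v,X)
vs,us=np.mgrid[0:420,0:560]; C=np.stack([us,vs,np.ones_like(us)],-1)@np.linalg.inv(K).T*d[...,None]
X=(C-s["t"])@s["R"]; k=(X[...,2]>90)&(X[...,0]>250)&(X[...,0]<800)&(d>0)&(X[...,1]<500)&(X[...,1]>-400)
print("tall: minx by y");
for y in range(-400,500,100):
    q=k&(X[...,1]>=y)&(X[...,1]<y+100)
    if q.any(): print(y,X[q][:,0].min(),X[q][:,2].max())
E
```

```text
[434.80249168 -58.08136927  47.        ] [443.55003013 -83.6071273   47.        ] [ 455.69104657 -118.14893994   47.5       ] [441.17349411 -20.13358078  54.        ]
yaw 0.334669809915343 63.597914844192225
cam in tool [  65.51029641   -0.57338275 -169.52445935] axis [-2.29452058e-01  6.31898927e-04  9.73319759e-01] [[325.19226210127806, 0.0, 276.64261169744594], [0.0, 325.19226210127806, 203.91974967288866], [0.0, 0.0, 1.0]]
300 150 [669.37926139 300.04423539  97.12058297]
330 150 [708.09861234 233.92359119 113.95998315]
440 230 [ 676.07331282 -125.79217697  118.85752789]
310 185 [671.90564977 256.80794705  23.67827263]
400 190 [670.24094952 -32.00678774 149.15193213]
tall: minx by y
-400 664.741739524136 136.85454345747348
-300 663.4727309778261 164.57171991304685
-200 664.0417702347386 267.53627828807953
-100 646.8781864551261 317.60253856103736
0 663.9518251721038 238.47745016736565
100 664.725014598596 309.36860552199363
200 664.6676263368589 297.5335428640622
300 664.999024459012 114.5091858299458
```

Emit:
{"op": "jog_arm", "data": {
  "rows": [2.5, -1.7, 0, 0, 0, 0.03, 1, 2.5, -1.7, 0, 0, 0, 0.03, 1, 2.5, -1.7, 0, 0, 0, 0.03, 1, 2.5, -1.7, 0, 0, 0, 0.03, 1, 2.5, -1.7, 0, 0, 0, 0.03, 1, 2.5, -1.7, 0, 0, 0, 0.03, 1, 2.5, -1.7, 0, 0, 0, 0.03, 1, 2.5, -1.7, 0, 0, 0, 0.03, 1, 1.7, -2.5, 0, 0, 0, 0.03, 1, 1.7, -2.5, 0, 0, 0, 0.03, 1, 1.7, -2.5, 0, 0, 0, 0.03, 1, 1.7, -2.5, 0, 0, 0, 0.03, 1, 1.7, -2.5, 0, 0, 0, 0.03, 1, 1.7, -2.5, 0, 0, 0, 0.03, 1, 0.8, -3, 0, 0, 0, 0.03, 1, 0.8, -3, 0, 0, 0, 0.03, 1, 0.8, -3, 0, 0, 0, 0.03, 1, 0.8, -3, 0, 0, 0, 0.03, 1, 0.8, -3, 0, 0, 0, 0.03, 1],
  "newtons": 3
}}

```text
clock: 1.68
eef_pos: [471.1, 97.1, 213.3]
eef_rot: [3.141, -0.0, -2.807]
wrist_force: [0.5, 0.6, -0.8]
finger_gap: 0.6
finger_force: 0.0
```

Emit:
{"op": "jog_arm", "data": {
  "rows": [1, -3.2, 0, 0, 0, 0, 1, 1, -3.2, 0, 0, 0, 0, 1, 1, -3.2, 0, 0, 0, 0, 1, 1, -3.2, 0, 0, 0, 0, 1, 1, -3.2, 0, 0, 0, 0, 1, 0, 0, 0, 0, 0, 0, 1, 0, 0, 0, 0, 0, 0, 1, 0, 0, 0, 0, 0, 0, 1]
}}

```text
clock: 2.35
eef_pos: [520.8, -60.9, 213.1]
eef_rot: [3.141, -0.001, -2.809]
wrist_force: [0.2, -0.9, 0.4]
finger_gap: 0.3
finger_force: 0.0
```

```bash
cat >> h.py <<'E'
def snap(name):
    from cell import manip
    st=manip.read_state(); m=manip.camera_model("wrist"); p,d=manip.camera("wrist")
    cv2.imwrite(f"pics/{name}.png",p); np.savez(f"pics/{name}.npz",p=p,d=d,**m)
    print({k:np.round(st[k],3).tolist() for k in ("clock","joints","eef_pos","eef_rot","wrist_force","finger_gap")})
def wray(z,u,v):
    K,R,t=z["K"],z["R"],z["t"]; q=np.array([u-K[0,2],v-K[1,2]]); r=np.hypot(*q); a=r/K[0,0]
    d=np.r_[q/max(r,1e-9)*np.sin(a),np.cos(a)]; return -R.T@t,R.T@d
def wplane(z,u,v,h):
    c,d=wray(z,u,v); return c+d*(h-c[2])/d[2]
E
python3 -c "
from h import *
snap('w1')"
```

```text
{'clock': 2.35, 'joints': [-0.186, 0.243, 1.594, 0.0, 1.305, -2.09], 'eef_pos': [520.757, -60.928, 213.133], 'eef_rot': [3.141, -0.001, -2.809], 'wrist_force': [0.187, -0.85, 0.389], 'finger_gap': 0.348}
```

View pics/w1.png

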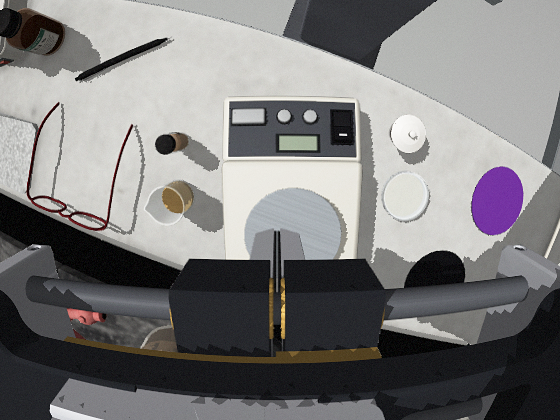

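The wrist view shows the balance square to the tool. The bar key is at (249,116), the round keys at (284,116) and (310,116), the rocker at (342,126) with its white line at about (342,135), and the pan around (292,235). I'll take a second view from further back for triangulation.

Emit:
{"op": "jog_arm", "data": {
  "rows": [-3, -1, 0, 0, 0, 0, 1, -3, -1, 0, 0, 0, 0, 1, -2, -0.7, 0, 0, 0, 0, 1, 0, 0, 0, 0, 0, 0, 1, 0, 0, 0, 0, 0, 0, 1, 0, 0, 0, 0, 0, 0, 1]
}}

```text
clock: 2.9
eef_pos: [441.6, -87.6, 213.8]
eef_rot: [-3.141, 0.001, -2.807]
wrist_force: [0.2, 1.4, 0.4]
finger_gap: 0.5
finger_force: 0.0
```

```bash
python3 - <<'E'
from h import *
snap('w2')
A=load('w1');B=load('w2')
def blobs(z):
    g=cv2.cvtColor(z["p"],cv2.COLOR_BGR2GRAY).astype(int); p=z["p"].astype(int)
    n,l,s,c=cv2.connectedComponentsWithStats((g<85).astype(np.uint8)); 
    out=[]
    # dark panel: component that is large & nearest the expected projection; list light holes within it
    for k in range(1,n):
        x,y,w,h,a=s[k]
        if 100<w<190 and 35<h<110: out.append((k,s[k].tolist()))
    return g,l,out
for n,z in (("w1",A),("w2",B)):
    g,l,o=blobs(z); print(n,o)
    for k,(x,y,w,h,a) in o:
        sub=(g[y:y+h,x:x+w]>=85).astype(np.uint8); nn,ll,ss,cc=cv2.connectedComponentsWithStats(sub,connectivity=4)
        for i in range(1,nn):
            if ss[i,4]>15: print("  light",np.round(cc[i]+[x,y],2),ss[i].tolist())
        blk=(g[y:y+h,x:x+w]<22).astype(np.uint8); nn,ll,ss,cc=cv2.connectedComponentsWithStats(blk,connectivity=4)
        for i in range(1,nn):
            if ss[i,4]>60: print("  black",np.round(cc[i]+[x,y],2),ss[i].tolist())
E
```

```text
{'clock': 2.9, 'joints': [-0.277, 0.075, 1.788, 0.0, 1.278, -2.182], 'eef_pos': [441.564, -87.649, 213.785], 'eef_rot': [-3.141, 0.001, -2.807], 'wrist_force': [0.246, 1.43, 0.413], 'finger_gap': 0.472}
w1 [(5, [283, 0, 154, 69, 6060]), (28, [229, 101, 127, 56, 4656])]
  light [286.92  11.05] [0, 0, 13, 34, 229]
  light [411.52  43.62] [90, 1, 64, 68, 2767]
  light [312.64  57.12] [0, 36, 87, 33, 1543]
  light [239.16 101.66] [0, 0, 26, 7, 32]
  light [342.   110.83] [72, 0, 55, 49, 131]
  light [247.83 115.51] [3, 7, 33, 16, 496]
  light [283.59 115.33] [48, 8, 14, 13, 138]
  light [309.65 115.65] [74, 8, 14, 14, 139]
  light [246.24 146.08] [0, 28, 81, 28, 442]
  light [342.14 134.14] [110, 32, 8, 3, 21]
  light [297.62 142.56] [50, 35, 38, 15, 536]
  light [257.7 141.7] [26, 38, 6, 6, 20]
  light [263.25 147.33] [30, 43, 8, 6, 24]
  light [255.4  150.32] [23, 47, 7, 6, 25]
  black [340.75 130.54] [102, 9, 23, 35, 359]
w2 []
```

View pics/w2.png

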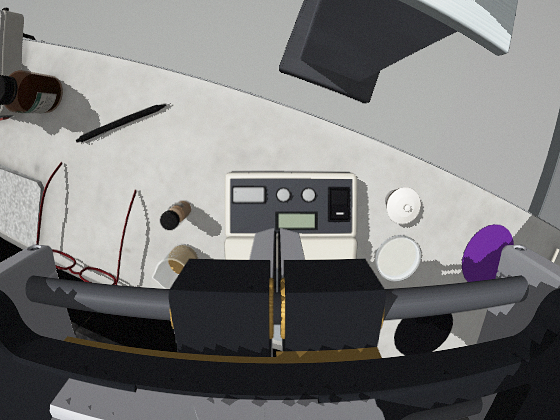

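In this second view the bar key is at (249,194), the round keys at (283,195) and (308,195), and the rocker at (340,205) with its white line at about (340,213). I'll triangulate from both views.

```bash
python3 - <<'E'
from h import *
A=load('w1');B=load('w2')
def feats(z,x,y,w,h):
    g=cv2.cvtColor(z["p"],cv2.COLOR_BGR2GRAY)[y:y+h,x:x+w].astype(int); r=[]
    n,l,s,c=cv2.connectedComponentsWithStats((g>=85).astype(np.uint8),connectivity=4)
    r=[(c[i]+[x,y],s[i]) for i in range(1,n) if s[i,4]>12]; return r
for q in feats(B,231,180,120,52): print(np.round(q[0],1),q[1].tolist())
def pick(z,box,uv):
    return min(feats(z,*box),key=lambda q:np.hypot(*(q[0]-uv)))[0]
a=(229,101,127,56);b=(231,180,120,52)
P={}
for n,ua,ub in (("bar",(248,116),(249,194)),("rl",(310,116),(308,195)),("rr",(284,116),(283,195)),("line",(342,134),(340,213)),("lcd",(298,143),(297,220))):
    pa,pb=pick(A,a,ua),pick(B,b,ub); X,e=tri([wray(A,*pa),wray(B,*pb)]); P[n]=X; print(n,np.round(pa,1),np.round(pb,1),np.round(X,1),np.round(e,2), np.round(wplane(A,*pa,X[2]),1))
    for z,p in ((A,pa),(B,pb)):
        u,v=np.round(p).astype(int); c,d=wray(z,*p); f=z["R"][2]@d; print("   depth pt",np.round(c+d*float(z["d"][v,u])/f,1))
# balance fit: keys with known layout
mod={"bar":(-79,-46),"rl":(-79,18),"rr":(-79,-9)}
def fit(M,W):
    M,W=np.array(M),np.array(W); m,w=M.mean(0),W.mean(0); H=(M-m).T@(W-w); th=np.arctan2(H[0,1]-H[1,0],H[0,0]+H[1,1])
    R=np.array([[np.cos(th),-np.sin(th)],[np.sin(th),np.cos(th)]]); return th,R,w-R@m,np.linalg.norm(W-w-(M-m)@R.T,axis=1)
# pan circle from w1 at z=73
p=A["p"];m=(np.abs(p.astype(int)-p[215,270].astype(int)).max(2)<22).astype(np.uint8)
n,l,s,c=cv2.connectedComponentsWithStats(m,connectivity=4);k=l[215,270];print("pan",s[k])
cs=max(cv2.findContours((l==k).astype(np.uint8),0,1)[0],key=len)[:,0]
q=np.array([wplane(A,*x,73)[:2] for x in cs if x[1]<240])
from scipy.optimize import least_squares
f=least_squares(lambda v:np.hypot(*(q-v[:2]).T)-v[2],[555,-34,50],loss="soft_l1");print("pan fit",f.x)
M=list(mod.values());W=[P[n][:2] for n in mod]
print(fit(M,W)); th,R,o,r=fit(M+[(42,0)]*2,W+[f.x[:2]]*2); print(th,o,r)
for n,v in dict(far=(-58.5,51.5),pan=(42,0),bar=(-78,-46)).items(): print(n,R@v+o)
E
```

```text
[248. 194.] [2, 7, 31, 16, 464]
[282.9 194.4] [46, 8, 13, 14, 131]
[308.1 194.6] [71, 8, 13, 14, 130]
[339.2 213. ] [105, 32, 8, 3, 22]
[295.4 221.1] [47, 34, 37, 18, 549]
[268.4 229.9] [29, 48, 15, 4, 39]
bar [247.8 115.5] [248. 194.] [ 455.3 -115.9   43.1] [0.18 0.18] [ 455.2 -115.7   43.1]
   depth pt [ 455.2 -115.4   46.5]
   depth pt [ 454.6 -116.    46.2]
rl [309.7 115.7] [308.1 194.6] [434.5 -55.3  44.8] [0.03 0.03] [434.5 -55.4  44.8]
   depth pt [434.5 -55.4  45.5]
   depth pt [434.1 -55.6  46.8]
rr [283.6 115.3] [282.9 194.4] [443.2 -80.8  44.6] [0. 0.] [443.2 -80.8  44.6]
   depth pt [443.2 -80.8  45.4]
   depth pt [443.  -80.9  45.8]
line [342.1 134.1] [339.2 213. ] [441.1 -18.   52. ] [0.14 0.14] [441.1 -18.2  52. ]
   depth pt [441.1 -17.9  50.8]
   depth pt [441.  -18.   52.4]
lcd [297.6 142.6] [295.4 221.1] [465.2 -58.5  49.7] [0.41 0.41] [465.1 -58.1  49.7]
   depth pt [465.1 -57.8  45.6]
   depth pt [465.8 -58.6  47.7]
pan [ 245  188   96   72 4346]
pan fit [542.6899353  -34.23411102  39.7865803 ]
(np.float64(0.3308078330313196), array([[ 0.94578026, -0.32480717],
       [ 0.32480717,  0.94578026]]), array([515.02267271, -46.68176035]), array([0.06910766, 0.01303381, 0.08193461]))
0.36270399001913023 [509.64680997 -46.32178182] [3.47488576 5.51513155 4.67320666 6.83096533 6.83096533]
far [436.68038451 -18.92833815]
pan [548.91432598 -31.42003071]
bar [ 453.0423886  -117.00374191]
```

Emit:
{"op": "jog_arm", "data": {
  "rows": [0.05, 2.35, -1, 0, 0, 0, 1, 0.05, 2.35, -1, 0, 0, 0, 1, 0.05, 2.35, -1, 0, 0, 0, 1, 0, 0, -3, 0, 0, 0, 1, 0, 0, -3, 0, 0, 0, 1, 0, 0, -3, 0, 0, 0, 1, 0, 0, -1.9, 0, 0, 0, 1, 0, 0, 0, 0, 0, 0, 1, 0, 0, 0, 0, 0, 0, 1, 0, 0, 0, 0, 0, 0, 1]
}}

```text
clock: 3.78
eef_pos: [443.4, -17.7, 75.6]
eef_rot: [-3.141, 0.001, -2.808]
wrist_force: [-0.2, 0.1, 0.2]
finger_gap: 0.9
finger_force: 0.0
```

```bash
python3 - <<'E'
from h import *
snap('w3')
from cell import manip
p,d=manip.camera("scene"); cv2.imwrite("pics/s3.png",cv2.resize(p[235:335,240:360],None,fx=5,fy=5,interpolation=cv2.INTER_CUBIC))
E
```

```text
{'clock': 3.783, 'joints': [-0.122, 0.244, 1.95, 0.0, 0.946, -2.027], 'eef_pos': [443.435, -17.65, 75.565], 'eef_rot': [-3.141, 0.001, -2.808], 'wrist_force': [-0.187, 0.109, 0.214], 'finger_gap': 0.863}
```

View pics/s3.png

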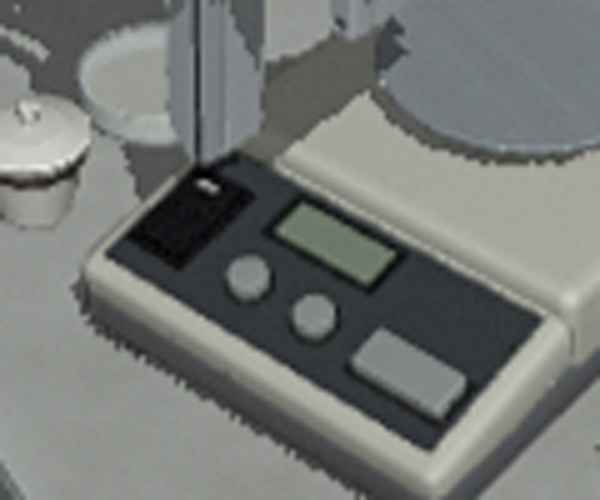

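The fingertips (crop ~(205,165)) hang right above the white line (205,185). I'll descend now in small steps.

Emit:
{"op": "jog_arm", "data": {
  "rows": [0, 0.05, -0.5, 0, 0, 0, 1, 0, 0, -0.4, 0, 0, 0, 1, 0, 0, -0.2, 0, 0, 0, 1, 0, 0, -0.1, 0, 0, 0, 1, 0, 0, -0.1, 0, 0, 0, 1, 0, 0, 0, 0, 0, 0, 1]
}}

```text
clock: 4.38
eef_pos: [442.7, -17.4, 61.4]
eef_rot: [-3.141, 0.0, -2.808]
wrist_force: [0.4, -0.1, 0.6]
finger_gap: 0.3
finger_force: 0.6
```

Emit:
{"op": "jog_arm", "data": {
  "rows": [0, 0, -0.1, 0, 0, 0, 1, 0, 0, -0.1, 0, 0, 0, 1, 0, 0, 0, 0, 0, 0, 1]
}}

```text
clock: 4.63
eef_pos: [442.5, -17.4, 59.3]
eef_rot: [3.142, -0.0, -2.808]
wrist_force: [1.3, 0.2, 2.0]
finger_gap: 0.4
finger_force: 0.6
```

Emit:
{"op": "jog_arm", "data": {
  "rows": [0, 0, -0.1, 0, 0, 0, 1, 0, 0, 0, 0, 0, 0, 1]
}}

```text
clock: 4.8
eef_pos: [442.7, -17.4, 58.7]
eef_rot: [-3.141, 0.0, -2.808]
wrist_force: [-1.1, 0.5, 7.6]
finger_gap: 0.4
finger_force: 3.7
```

Emit:
{"op": "jog_arm", "data": {
  "rows": [0, 0, -0.03, 0, 0, 0, 1, 0, 0, 0, 0, 0, 0, 1]
}}

```text
clock: 4.97
eef_pos: [442.7, -17.4, 58.6]
eef_rot: [-3.141, 0.0, -2.808]
wrist_force: [-1.6, -0.1, 9.1]
finger_gap: 0.4
finger_force: 4.9
```

Emit:
{"op": "jog_arm", "data": {
  "rows": [0, 0, 0.5, 0, 0, 0, 1, 0, 0, 3, 0, 0, 0, 1, 2, 0, 3, 0, 0, 0, 1, 3, -0.5, 0, 0, 0, 0, 1, 3, -0.5, 0, 0, 0, 0, 1, 3, -0.5, 0, 0, 0, 0, 1, 0, 0, 0, 0, 0, 0, 1, 0, 0, 0, 0, 0, 0, 1]
}}

```text
clock: 5.63
eef_pos: [552.6, -32.5, 122.3]
eef_rot: [3.141, -0.002, -2.809]
wrist_force: [-0.7, -0.9, -0.2]
finger_gap: 0.3
finger_force: 0.0
```

```bash
python3 - <<'E'
from h import *
snap('w4')
from cell import manip
p,d=manip.camera("scene"); a=cv2.resize(p[225:345,250:400],None,fx=5,fy=5,interpolation=cv2.INTER_CUBIC)
cv2.imwrite("pics/s4.png",a); np.savez("pics/s4.npz",p=p,d=d,**manip.camera_model("scene"))
E
```

```text
{'clock': 5.633, 'joints': [-0.125, 0.399, 1.61, -0.0, 1.134, -2.029], 'eef_pos': [552.571, -32.498, 122.306], 'eef_rot': [3.141, -0.002, -2.809], 'wrist_force': [-0.73, -0.893, -0.173], 'finger_gap': 0.335}
```

View pics/s4.png

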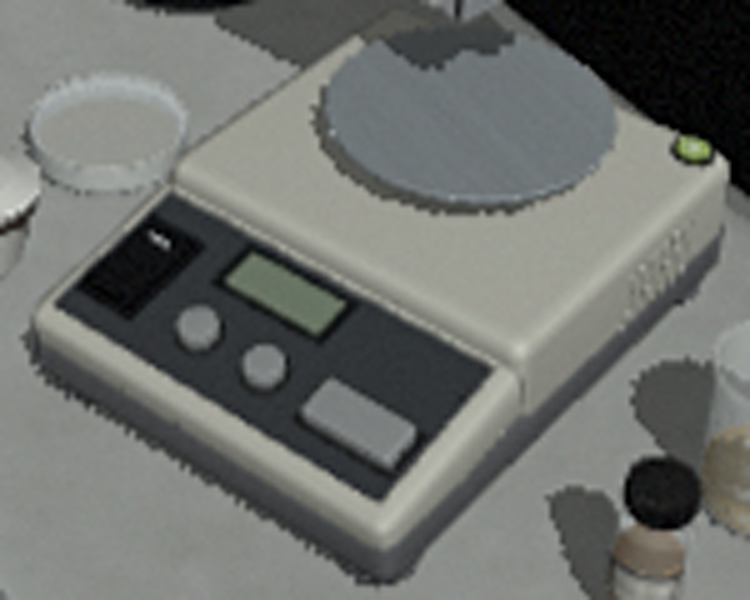

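The white line has moved down slightly, to (160,240) from (158,236). I'll check the amount in numbers, along with the near half's height from depth.

```bash
python3 - <<'E'
from h import *
a=load("scene0");b=load("s4")
for z in (a,b):
    p=z["p"].astype(int).min(2)[268:278,276:288].astype(float); w=np.clip(p-75,0,None); y,x=np.mgrid[268:278,276:288]; u,v=(w*x).sum()/w.sum(),(w*y).sum()/w.sum();print("line",u,v)
# expected: project rocker points for both states
th=.331;R=np.array([[np.cos(th),-np.sin(th)],[np.sin(th),np.cos(th)]]);o=np.array([515.02,-46.68])
def proj(z,X): c=z["R"]@X+z["t"]; q=z["K"]@c; return q[:2]/q[2]
def pt(s,h,q): # s along far dir from axis, h above, slope
    x=-69-4.5*np.sin(.2)+s*np.cos(q)-h*np.sin(q); zz=43.3+4.5+s*np.sin(q)+h*np.cos(q); return np.r_[R@[x,51.5]+o,zz]
X=pt(11,1,.5);Y=pt(11,1,.2);print(X,Y,proj(a,X),proj(a,Y))
# depth of rocker before/after in scene along far/near points
for n,z in (("b",a),("a",b)):
    for s in (-13,-9,9,13):
        for q in (.2,):
            u,v=proj(z,pt(s,1,q)); pch=z["d"][int(v)-0:int(v)+2,int(u):int(u)+2]; print(n,s,np.round(pch.mean(),1),end="; ")
    print()
w=load("w4");w1=load("w1")
for n,z in (("w1",w1),("w4",w)):
    K=z["K"];out=[]
    for s in (-13,-9,-5,5,9,13):
        X=pt(s,1,.2); c=z["R"]@X+z["t"]; r=np.hypot(c[0],c[1]);al=np.arctan2(r,c[2]); u=K[0,2]+K[0,0]*al*c[0]/r; v=K[1,2]+K[0,0]*al*c[1]/r
        dd=np.median(z["d"][int(v)-1:int(v)+2,int(u)-3:int(u)+4]); cc,d=wray(z,u,v); out.append(np.round((cc+d*dd/(z["R"][2]@d))[2],1))
    print(n,out)
E
```

```text
line 278.6775700934579 269.9579439252336
line 278.85185185185185 270.35
[440.85905697 -17.70886795  53.95126349] [442.19070369 -17.25125744  50.96542922] [280.31435277 271.06125813] [280.90984906 272.06382911]
b -13 713.9; b -9 715.4; b 9 725.0; b 13 724.2; 
a -13 710.8; a -9 711.8; a 9 726.2; a 13 727.6; 
w1 [np.float64(43.0), np.float64(44.2), np.float64(45.1), np.float64(48.1), np.float64(50.7), np.float64(52.7)]
w4 [np.float64(47.8), np.float64(47.5), np.float64(47.0), np.float64(46.8), np.float64(47.8), np.float64(48.6)]
```

Depth confirms the switch is on: the far half's slope fell from about 0.55 to 0.22, and the near half is now raised. Next is the pan, with its centre at (554.7,-33.0).

Emit:
{"op": "jog_arm", "data": {
  "rows": [0.2, -0.05, -2, 0, 0, 0, 1, 0, 0, -1.5, 0, 0, 0, 1, 0, 0, -0.3, 0, 0, 0, 1, 0, 0, -0.1, 0, 0, 0, 1, 0, 0, 0, 0, 0, 0, 1, 0, 0, 0, 0, 0, 0, 1]
}}

```text
clock: 6.23
eef_pos: [554.7, -32.9, 85.2]
eef_rot: [-3.141, 0.001, -2.808]
wrist_force: [0.2, 0.2, -0.7]
finger_gap: 0.2
finger_force: 0.0
```

Emit:
{"op": "jog_arm", "data": {
  "rows": [0, 0, -0.1, 0, 0, 0, 1, 0, 0, -0.1, 0, 0, 0, 1, 0, 0, 0, 0, 0, 0, 1]
}}

```text
clock: 6.48
eef_pos: [554.5, -32.9, 82.3]
eef_rot: [-3.141, 0.0, -2.808]
wrist_force: [0.3, -0.7, -0.6]
finger_gap: 0.4
finger_force: 0.0
```

Emit:
{"op": "jog_arm", "data": {
  "rows": [0, 0, -0.1, 0, 0, 0, 1, 0, 0, 0, 0, 0, 0, 1]
}}

```text
clock: 6.65
eef_pos: [554.6, -32.9, 81.1]
eef_rot: [-3.141, 0.0, -2.808]
wrist_force: [-0.5, 0.3, 1.6]
finger_gap: 0.5
finger_force: 0.4
```

Emit:
{"op": "jog_arm", "data": {
  "rows": [0, 0, -0.1, 0, 0, 0, 1, 0, 0, -0.1, 0, 0, 0, 1, 0, 0, 0, 0, 0, 0, 1]
}}

```text
clock: 6.9
eef_pos: [554.6, -32.9, 79.2]
eef_rot: [-3.141, 0.0, -2.808]
wrist_force: [-0.2, -0.2, 3.0]
finger_gap: 0.7
finger_force: 1.6
```

Emit:
{"op": "jog_arm", "data": {
  "rows": [0, 0, -0.07, 0, 0, 0, 1, 0, 0, 0, 0, 0, 0, 1, 0, 0, 0, 0, 0, 0, 1, 0, 0, 0, 0, 0, 0, 1]
}}

```text
clock: 7.23
eef_pos: [554.6, -32.9, 78.6]
eef_rot: [-3.141, 0.0, -2.808]
wrist_force: [-1.1, 1.1, 4.8]
finger_gap: 0.5
finger_force: 2.1
```

The pan is down about 2.7 mm at 4–5 N. I'll release it gently and go over to the bar key at (455.2,-115.9).

Emit:
{"op": "jog_arm", "data": {
  "rows": [0, 0, 0.1, 0, 0, 0, 1, 0, 0, 0.1, 0, 0, 0, 1, 0, 0, 0.1, 0, 0, 0, 1, 0, 0, 0.2, 0, 0, 0, 1, 0, 0, 0.7, 0, 0, 0, 1, 0, 0, 2, 0, 0, 0, 1, 0, 0, 0, 0, 0, 0, 1, -2.5, -2.1, 0, 0, 0, 0, 1, -2.5, -2.1, 0, 0, 0, 0, 1, -2.5, -2.1, 0, 0, 0, 0, 1, -2.5, -2, 0, 0, 0, 0, 1, 0, 0, -2.5, 0, 0, 0, 1, 0, 0, -1.5, 0, 0, 0, 1, 0, 0, 0, 0, 0, 0, 1, 0, 0, 0, 0, 0, 0, 1]
}}

```text
clock: 8.48
eef_pos: [454.3, -115.8, 70.3]
eef_rot: [3.141, -0.001, -2.808]
wrist_force: [0.7, 0.5, -0.2]
finger_gap: 0.3
finger_force: 0.0
```

```bash
python3 - <<'E'
from h import *
snap('w5')
from cell import manip
p,d=manip.camera("scene"); a=cv2.resize(p[225:345,250:400],None,fx=5,fy=5,interpolation=cv2.INTER_CUBIC)
cv2.imwrite("pics/s5.png",a)
E
```

```text
{'clock': 8.483, 'joints': [-0.328, 0.304, 1.886, -0.0, 0.953, -2.232], 'eef_pos': [454.302, -115.767, 70.312], 'eef_rot': [3.141, -0.001, -2.808], 'wrist_force': [0.75, 0.453, -0.15], 'finger_gap': 0.321}
```

View pics/s5.png

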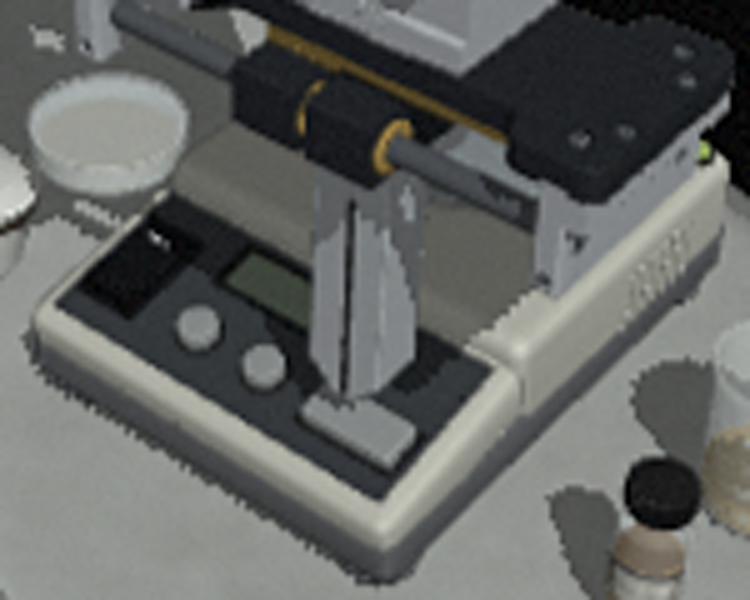

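The fingertips (crop ~(365,385)) stand above the bar key (360,425), clear of the round keys. The rocker still looks on. I'll tap the key.

Emit:
{"op": "jog_arm", "data": {
  "rows": [0, 0, -0.6, 0, 0, 0, 1, 0, 0, -0.4, 0, 0, 0, 1, 0, 0, -0.1, 0, 0, 0, 1, 0, 0, -0.1, 0, 0, 0, 1, 0, 0, 0, 0, 0, 0, 1]
}}

```text
clock: 9.0
eef_pos: [454.5, -115.8, 58.3]
eef_rot: [3.141, -0.0, -2.808]
wrist_force: [0.4, 0.6, -0.5]
finger_gap: 0.5
finger_force: 0.0
```

Emit:
{"op": "jog_arm", "data": {
  "rows": [0, 0, -0.1, 0, 0, 0, 1, 0, 0, -0.1, 0, 0, 0, 1, 0, 0, 0, 0, 0, 0, 1]
}}

```text
clock: 9.25
eef_pos: [454.7, -115.9, 56.5]
eef_rot: [-3.141, 0.0, -2.808]
wrist_force: [0.5, 0.6, 1.7]
finger_gap: 0.3
finger_force: 0.8
```

Emit:
{"op": "jog_arm", "data": {
  "rows": [0, 0, -0.05, 0, 0, 0, 1, 0, 0, 0, 0, 0, 0, 1]
}}

```text
clock: 9.42
eef_pos: [454.7, -115.9, 56.1]
eef_rot: [-3.141, 0.0, -2.808]
wrist_force: [1.1, -0.1, 1.1]
finger_gap: 0.7
finger_force: 1.0
```

Emit:
{"op": "jog_arm", "data": {
  "rows": [0, 0, -0.1, 0, 0, 0, 1, 0, 0, -0.05, 0, 0, 0, 1, 0, 0, 0, 0, 0, 0, 1]
}}

```text
clock: 9.67
eef_pos: [454.8, -115.9, 54.6]
eef_rot: [-3.141, 0.001, -2.808]
wrist_force: [1.7, 0.2, 3.0]
finger_gap: 0.7
finger_force: 1.5
```

Emit:
{"op": "jog_arm", "data": {
  "rows": [0, 0, -0.05, 0, 0, 0, 1, 0, 0, 0, 0, 0, 0, 1]
}}

```text
clock: 9.83
eef_pos: [454.7, -115.9, 54.1]
eef_rot: [-3.141, 0.001, -2.808]
wrist_force: [2.1, 0.9, 4.7]
finger_gap: 0.5
finger_force: 1.7
```

Emit:
{"op": "jog_arm", "data": {
  "rows": [0, 0, -0.04, 0, 0, 0, 1, 0, 0, 0, 0, 0, 0, 1]
}}

```text
clock: 10.0
eef_pos: [454.8, -115.9, 53.8]
eef_rot: [-3.141, 0.001, -2.808]
wrist_force: [2.0, 0.8, 6.7]
finger_gap: 0.5
finger_force: 3.1
```

The force is past the 3.4 N full-down value, so the key is on its stop. I'll let go and retreat upward.

Emit:
{"op": "jog_arm", "data": {
  "rows": [0, 0, 0.1, 0, 0, 0, 1, 0, 0, 0.2, 0, 0, 0, 1, 0, 0, 0.4, 0, 0, 0, 1, 0, 0, 2.5, 0, 0, 0, 1, 0, 0, 3.5, 0, 0, 0, 1, 0, 0, 3.5, 0, 0, 0, 1, 0, 0, 3.5, 0, 0, 0, 1, 3, 2, 0, 0, 0, 0, 1, 3, 2, 0, 0, 0, 0, 1, 0, 0, 0, 0, 0, 0, 1, 0, 0, 0, 0, 0, 0, 1, 0, 0, 0, 0, 0, 0, 1]
}}

```text
clock: 11.0
eef_pos: [513.7, -75.9, 190.0]
eef_rot: [3.141, -0.002, -2.808]
wrist_force: [-0.0, -0.8, -0.1]
finger_gap: 0.7
finger_force: 0.0
```

```bash
python3 - <<'E'
from h import *
snap('w6')
from cell import manip
p,d=manip.camera("scene"); a=cv2.resize(p[215:345,240:420],None,fx=4,fy=4,interpolation=cv2.INTER_CUBIC)
cv2.imwrite("pics/s6.png",a); z=load("scene0")
for n,(u,v) in dict(pan=(343,258),pan2=(330,250),bar=(322,309),line=(281,272),near=(275,283),petri=(272,252)).items(): print(n,z["d"][v-1:v+2,u-1:u+2].mean(),d[v-1:v+2,u-1:u+2].mean())
E
```

```text
{'clock': 11.0, 'joints': [-0.217, 0.254, 1.636, -0.0, 1.254, -2.122], 'eef_pos': [513.701, -75.942, 189.957], 'eef_rot': [3.141, -0.002, -2.808], 'wrist_force': [-0.043, -0.784, -0.067], 'finger_gap': 0.701}
pan 722.46216 722.1411
pan2 741.5856 741.82446
bar 658.3477 659.1149
line 724.0604 726.93744
near 711.2302 707.6846
petri 830.3385 830.4811
```

View pics/s6.png

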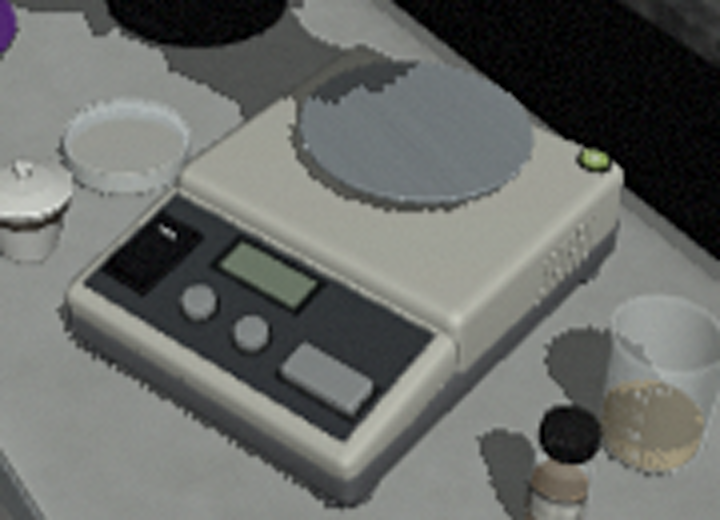

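The picture shows the rocker on (white line at (168,231)), the pan seated (415,130) and the bar key up (325,378). The round keys and samples are where they were, and the arm is clear, so I'm handing in.

```bash
python3 -c "
from cell import manip
print(manip.sign_off())"
```

```text
the job is handed in; nothing more can be done
None
```

The job is handed in at about 11 s of the 51 s: rocker on, pan pressed about 2.7 mm and back up, bar key tapped to its stop and released, nothing else touched; sign-off returned no verdict, so whether it passed isn't shown.

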